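Show the label of the notched sample plate

ROBOT

A 6-joint arm with a two-finger parallel gripper is mounted at the origin on the work surface. World frame = base frame: x ahead of the robot, y to its left, z up, the work surface at z = 0. Lengths are in m, angles in rad, forces in N, time in s.
With the tool pointing down it reaches from about 0.3 to 0.85 m from the base axis. Payload 4.2 kg.
Tool frame: the origin (TCP) lies on the centre line of the jaws, within the pads' length; the fingertips stand manip.tcp_to_tips ahead of it and the grasp point (between the pads) lies 5 mm behind it (manip.tcp_to_tips is the distance from the TCP to the fingertips, in m); z points along the fingers, y is the direction in which the jaws open and shut (so a half turn about z gives the same grasp; the last joint's range is limited). The gripper opens to 91 mm and grips with 3 to 60 N. Pads are 32 mm wide; open, the fingers measure 118 mm over their backs; the gripper's body (76 mm by 178 mm) begins 60 mm behind the grasp point.
Start: joints at [1.081, 0.32, 1.565, -0, 1.257, -0.02], TCP at [0.26, 0.513, 0.207] pointing down, gripper open.
Joint ranges: [-3.11, 3.11], [-0.84, 2.01], [0.21, 2.61], [-1.34, 4.49], [0.05, 2.63], [-2.56, 2.56]. Speed limits (rad/s): [2.57, 2.57, 3.14, 3.14, 3.14, 3.14].

INTERFACE

Orientations are given as a unit quaternion [x, y, z, w].
In Python, from station import manip gives the robot as it stands.
- The arm moves only by the tool move_arm, never from a script. Its argument "motion" is one flat list of numbers, 7 for each row, row after row: the gripper's target within -1 to 1 (fully open at 1, half-way at 0, shut at -1), then the shift along the tool's x, y, z in units of 25 mm (1.0 is 25 mm), then the turn, a rotation vector about the tool's x, y, z in units of 8 degrees (1.0 is 8 degrees). A call has 1 to 10 rows; each row is the pose to reach, as a shift and turn from the pose measured when the call began, along the tool's axes at that moment; what a row does not reach only later rows make up. A row lasts 1/10 s, in which the tool goes at most 50 mm and 8.59 degrees, less where a joint would pass 70% of its speed; a pose out of reach is approached as far as the arm can. A call with a gripper value outside its range is refused whole. The fingers move at their own pace and stop on an object; "squeeze" is the grip in N (left out, the last holds). Time passes only in rows, so rows that repeat a pose let the fingers close. It gives the time, the measured TCP pose, the force and the opening at its end, in the units of the state.
- manip.observe(): the state, without advancing time (a new reading comes with each control period).
- manip.snapshot(name): name is "side" or "top"; returns a dict with "frame" (400x640x3 uint8, red, green, blue), "fovy" (degrees; the focal length in pixels is half the picture's height over the tangent of half this angle, whatever the lens; pixels are square), "cx", "cy" (the principal point, pixels), "position" and "attitude" of the camera in the world. Camera axes: x right, y up, looking along -z (the intrinsics and any distortion apply to the point x, -y, -z); pixel columns grow to the right and rows downward; lengths in m; the calibration is good to about 2 mm. A picture is of the moment at which its call begins. There is no depth.
- manip.job_done(): hands the job in, once; it reports no verdict.
The state is a dict: "clock": time; "q": joint angles; "qvel": joint speeds; "tau": joint torques, N m; "eef_pos": TCP position; "tool_rot": TCP orientation; "wrist_force": force on the tool from outside, world axes, zero at the start; "torque": the same for the moment, N m; "gripper_width": finger opening in m.
Only numpy, scipy, OpenCV 4.12 (cv2) and the standard library are available. Lean on these libraries where they do the work, as an engineer would, in place of code of your own. Each camera call takes 0.05 s, during which the arm holds its last target.

TASK

One of the three glass plates standing in the wooden rack has a small notch in a corner of its frosted end; facing its label side with the frosted end up, you see that notch at the upper right. Lift this plate out of the rack and hold it up over the middle of the steel tray of black stone chips, a hand's breadth clear of the chips, slanted at about 45 degrees like a lectern with its label side facing up and its frosted end the higher end. Leave the other two plates standing in the rack and everything else where it is, and finish still holding the plate there, keeping it still.

Things in the scene. Friction and masses are not known exactly. Their poses are not given: they have to be found in the camera images.
- notched_plate: Glass plate to show: 8 mm thick, 50 wide, 110 tall, 110 g, upright in any slot of the rack. Top 32 mm frosted, rest clear; a 14 x 14 mm notch in one top corner. Grip it across the width by the straight side edges below the notch. Origin: middle of the bottom edge. x: out of the label side; z: to the frosted end; y: along the width, to the notched corner
- notched_plate_mid (a point): Middle of the notched plate, 55 mm above its bottom edge; same axes as the plate
- square_plate_a: Glass plate of the same size, frosted in the same way at the top, with square corners (no notch). Standing in another slot of the rack. Origin: middle of the bottom edge; axes: x through its 8 mm thickness, y along its width, z up
- square_plate_b: As square_plate_a, in the remaining slot
- rack: Light wooden block fixed to the table, 140 x 80 x 35 mm (x, y, z), turned any way round. Three slots 45 mm apart along its x axis, the middle one at its centre, each 9.5 x 51.5 mm (x, y), 20 mm deep: plates stand with bottom edges 15 mm and tops 125 mm above the table. Origin: centre of the underside; z up
- tray: Open steel tray full of black stone chips, fixed to the table, 140 x 180 mm (x, y), walls 35 mm high; the chips reach about 45 mm above the table. Origin: centre of the underside; z up
- tray_mid (a point): Middle of the tray, at the height of its rim, 35 mm above the table
- clay_lump: Bystander: ochre clay lump 36 x 30 x 22 mm between rack and tray. Origin: centre of the underside
- brush: Bystander: brush 170 mm long lying flat on the robot's side, under 30 mm high. Origin: on its length
- jar: Bystander: closed jar, 60 mm wide, 90 mm tall, beyond the rack and tray. Origin: centre of the underside
- bowl: Bystander: white bowl, 110 mm wide, 45 mm tall, at the far left. Origin: centre of the underside
- mug: Bystander: blue mug, 80 mm wide, 90 mm tall, on the left. Origin: centre of the underside
- spatula: Bystander: spatula 200 mm long, lying flat at the far right. Origin: on its length
- weight: Bystander: brass weight, 36 mm wide, 35 mm tall, on the right. Origin: centre of the underside
There are look-alikes about, which are no part of the job. Leave any red look-alike of the notched_plate alone.

How it is judged:
On the way:
1. the notched plate is lifted clear of the rack in the gripper (height (world z) of notched_plate above 0.05 m and contact force between notched_plate and the fingers above 1 N and contact force between notched_plate and rack below 0.1 N), for 0.1 s.
At the end, for the whole second after the job is handed in: Gripper holds the notched plate still, clear of tray and rack; its middle within 60 mm of the tray's middle (horizontally), 135-400 mm above the table; label normal 20-56 degrees from vertical, facing up; z axis within 70 degrees of vertical; square plates upright in the rack (11 degrees) (horizontal distance between notched_plate_mid and tray_mid below 0.06 m and height (world z) of notched_plate_mid between 0.135 and 0.4 m and angle between notched_plate's own x axis and vertical between 0.35 and 0.98 rad and angle between notched_plate's own z axis and vertical below 1.22 rad and contact force between notched_plate and the fingers above 1 N and contact force between notched_plate and tray below 0.1 N and contact force between notched_plate and rack below 0.1 N and linear speed of notched_plate below 0.03 m/s and angular speed of notched_plate below 0.2 rad/s and angle between each of square_plate_a, square_plate_b's own z axis and vertical below 0.2 rad and height (world z) of each of square_plate_a, square_plate_b below 0.025 m); the arm keeps its last pose, push and grip.
It fails at once if a square-cornered plate is taken or pushed out of place (25 mm) (distance of any of square_plate_a, square_plate_b from where it was at the start of the episode above 0.025 m).
It fails at once if a bystander is pushed away (30 mm) (distance of any of clay_lump, brush, jar, bowl, mug, spatula, weight from where it was at the start of the episode above 0.03 m).
It also fails if it takes over 32 s, if anything falls off the work surface, if the arm or the gripper's body presses on something with over 40 N, if the wrist force passes 120 N, or if a joint passes its speed limit or range.

## Working session

There is one attempt and no reset: what is moved stays moved. The work goes in short steps, Python scripts to look and compute and a tool call to move; the robot and the scene stay as the last step left them, time stands still between calls to the robot, and variables do not carry over. Pictures are saved under pics/ and viewed, and the job is handed in when it is done.

Besides the shell and the picture viewer there is one more tool, called after ">>>" by a JSON object that holds its "api" and its "payload", one argument or row to a line. move_arm: Moves the arm, as the interface text tells. Its arguments: {"type":"object","properties":{"motion":{"type":"array"},"squeeze":{"type":"number"}},"required":["motion"]}

```bash
ls; mkdir -p pics
python3 - <<'E'
from station import manip
import cv2,json
for n in ("side","top"):
    s=manip.snapshot(n)
    cv2.imwrite(f"pics/{n}0.png",s["frame"][:,:,::-1])
    print(n,{k:v for k,v in s.items() if k!="frame"})
print(manip.observe(), manip.tcp_to_tips)
E
```

```text
pics
side {'fovy': 43.697950569705284, 'cx': 316.20561863081446, 'cy': 211.9870141228073, 'position': array([0.32511383, 1.19018733, 1.09415471]), 'attitude': array([-0.04342393,  0.42574302,  0.89911542, -0.09191687])}
top {'fovy': 52.21794607781403, 'cx': 314.4072089773997, 'cy': 201.36351644714088, 'position': array([0.47994675, 0.01563341, 1.25221337]), 'attitude': array([-0.02224879,  0.04059401,  0.70847262, -0.70421848])}
{'clock': 0.1, 'q': array([ 1.08101626e+00,  3.20213652e-01,  1.56553200e+00, -7.39613977e-06,
        1.25739156e+00, -1.99858716e-02]), 'qvel': array([-1.03956340e-03, -1.79209956e-04, -2.51611552e-03, -2.33287131e-05,
       -3.21354177e-03,  5.03970187e-04]), 'tau': array([ 5.42939756e-05, -4.13334203e+01, -2.32510078e+01,  7.29187368e-02,
        4.21457109e-02, -3.14794488e-05]), 'eef_pos': array([0.2600858 , 0.51230961, 0.2059223 ]), 'tool_rot': array([ 2.32741731e-01,  9.72538272e-01, -7.48217535e-04, -1.91313451e-04]), 'wrist_force': array([-0.73556393, -0.02928868, -0.82073544]), 'torque': array([ 0.0038716 , -0.00524447,  0.0489163 ]), 'gripper_width': 0.09102030777411195} 0.014
```

View pics/side0.png

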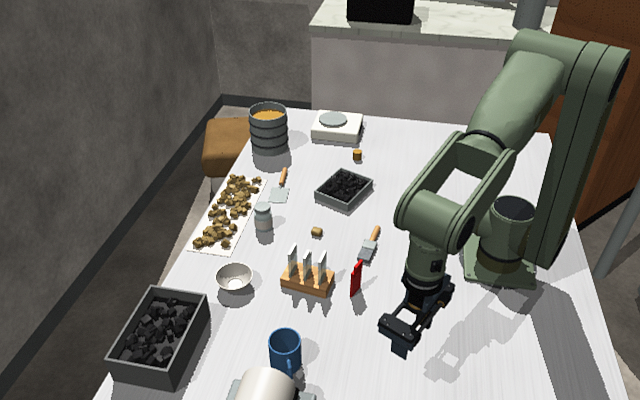

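View pics/top0.png

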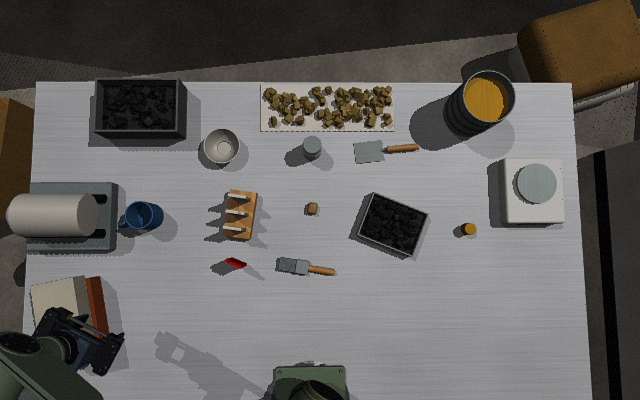

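```bash
python3 - <<'E'
import cv2,numpy as np
s=cv2.imread("pics/side0.png");t=cv2.imread("pics/top0.png")
a=cv2.resize(s[235:305,270:380],None,fx=7,fy=7,interpolation=cv2.INTER_CUBIC)
b=cv2.resize(t[180:280,210:290],None,fx=6,fy=6,interpolation=cv2.INTER_CUBIC)
cv2.imwrite("pics/sz.png",a);cv2.imwrite("pics/tz.png",b)
E
cat > h.py <<'E'
import numpy as np
from scipy.spatial.transform import Rotation as R
C={"side":(43.697950569705284,316.20561863081446,211.9870141228073,[0.32511383,1.19018733,1.09415471],[-0.04342393,0.42574302,0.89911542,-0.09191687]),
"top":(52.21794607781403,314.4072089773997,201.36351644714088,[0.47994675,0.01563341,1.25221337],[-0.02224879,0.04059401,0.70847262,-0.70421848])}
def ray(n,u,v):
    f,cx,cy,p,q=C[n];F=200/np.tan(np.radians(f/2))
    d=R.from_quat(q).apply([(u-cx)/F,-(v-cy)/F,-1]);return np.array(p),d
def onz(n,u,v,z):
    p,d=ray(n,u,v);return p+d*(z-p[2])/d[2]
def proj(n,P):
    f,cx,cy,p,q=C[n];F=200/np.tan(np.radians(f/2))
    c=R.from_quat(q).inv().apply(np.array(P)-p);return np.array([cx+F*c[...,0]/-c[...,2],cy-F*c[...,1]/-c[...,2]]).T
def tri(u1,u2):
    p,d=ray("side",*u1);q,e=ray("top",*u2)
    A=np.c_[d,-e];s=np.linalg.lstsq(A,q-p,rcond=None)[0]
    a,b=p+d*s[0],q+e*s[1];return (a+b)/2,np.linalg.norm(a-b)
E
```

```text
(no output)
```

View pics/sz.png

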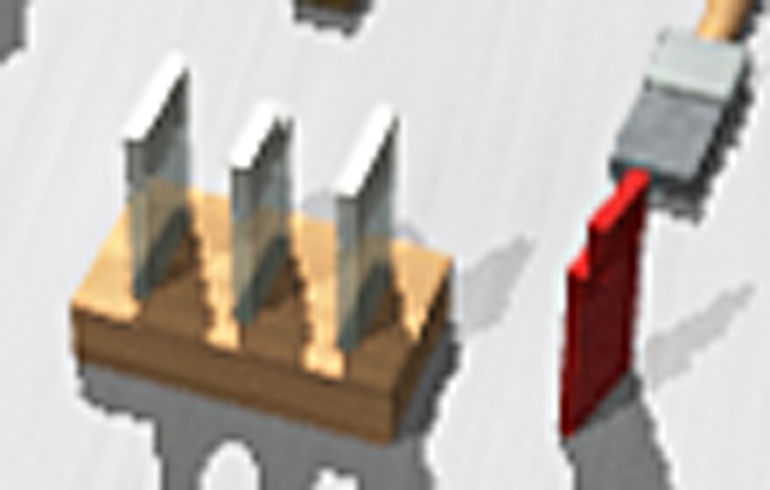

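View pics/tz.png

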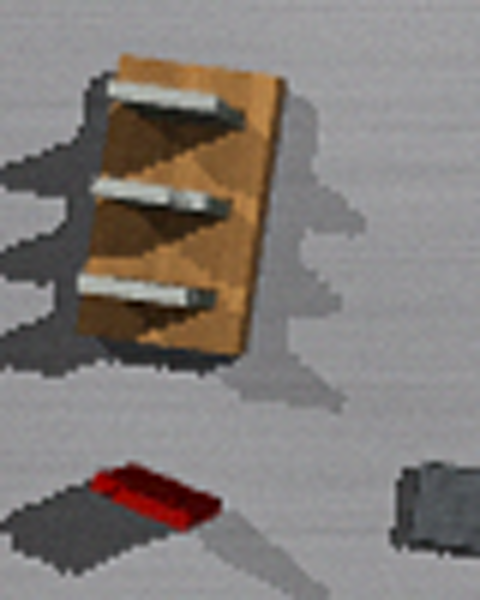

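Run:
```python
from h import *
import cv2
t=cv2.imread("pics/top0.png");s=cv2.imread("pics/side0.png")
hsv=cv2.cvtColor(t,cv2.COLOR_BGR2HSV)
# rack wood
m=((hsv[...,0]>8)&(hsv[...,0]<25)&(hsv[...,1]>70)&(hsv[...,2]>40)).astype(np.uint8)*255
r=np.zeros_like(m);r[185:245,215:262]=m[185:245,215:262]
c=max(cv2.findContours(r,0,2)[0],key=cv2.contourArea)
print("rack rect",[onz("top",u,v,.035).round(4) for u,v in cv2.boxPoints(cv2.minAreaRect(c))])
# frosted tops in zoomed pixel coords (top zoom 6, offset 210,180; pixel centre correction)
Z=lambda x,y:((x+.5)/6-.5+210,(y+.5)/6-.5+180)
for nm,a,b in (("far",(108,89),(218,104)),("mid",(93,187),(172,199)),("midlow",(93,187),(225,208)),("near",(80,285),(188,298))):
    A=onz("top",*Z(*a),.125);B=onz("top",*Z(*b),.125);print(nm,A.round(4),B.round(4),np.linalg.norm(A-B).round(4))
S=lambda x,y:((x+.5)/7-.5+270,(y+.5)/7-.5+235)
for nm,a,b in (("far",(130,135),(180,60)),("mid",(236,163),(275,105)),("near",(343,190),(390,108))):
    A=onz("side",*S(*a),.125);B=onz("side",*S(*b),.125);print("S",nm,A.round(4),B.round(4),np.linalg.norm(A-B).round(4))
# tray
g=cv2.cvtColor(t,cv2.COLOR_BGR2GRAY);d=np.zeros_like(m);d[185:265,345:440]=((g<95)[185:265,345:440])*255
d=cv2.morphologyEx(d,cv2.MORPH_OPEN,np.ones((3,3),np.uint8))
c=max(cv2.findContours(d,0,2)[0],key=cv2.contourArea);rc=cv2.minAreaRect(c)
print("tray",rc,[onz("top",u,v,.035).round(3) for u,v in cv2.boxPoints(rc)],onz("top",*rc[0],.035))
cv2.imwrite("pics/tray.png",cv2.resize(t[180:270,345:445],None,fx=6,fy=6))
```

```text
rack rect [array([0.4892, 0.2571, 0.035 ]), array([0.6289, 0.238 , 0.035 ]), array([0.6158, 0.1539, 0.035 ]), array([0.4761, 0.1739, 0.035 ])]
far [0.6008 0.2258 0.125 ] [0.5936 0.1753 0.125 ] 0.051
mid [0.5556 0.2322 0.125 ] [0.5499 0.196  0.125 ] 0.0366
midlow [0.5556 0.2322 0.125 ] [0.5456 0.1718 0.125 ] 0.0612
near [0.5108 0.2375 0.125 ] [0.5045 0.1883 0.125 ] 0.0496
S far [0.6035 0.2273 0.125 ] [0.5943 0.1808 0.125 ] 0.0474
S mid [0.5587 0.2342 0.125 ] [0.5508 0.1988 0.125 ] 0.0362
S near [0.5145 0.2403 0.125 ] [0.5053 0.1912 0.125 ] 0.05
tray ((387.8103332519531, 225.72415161132812), (66.2932357788086, 51.994693756103516), 21.801406860351562) [array([ 0.48 , -0.114,  0.035]), array([ 0.624, -0.174,  0.035]), array([ 0.549, -0.359,  0.035]), array([ 0.405, -0.296,  0.035])] [ 0.51409487 -0.23565091  0.035     ]
```

View pics/tray.png

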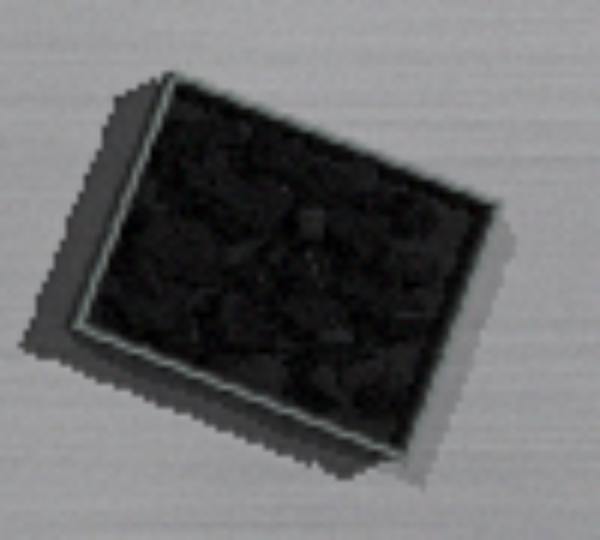

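```bash
cat >> h.py <<'E'
def plan(P,az,tilt=0):
    from station import manip
    o=manip.observe();p=o["eef_pos"];r=R.from_quat(o["tool_rot"])
    y=np.array([np.cos(az),np.sin(az),0]);z=np.array([0,0,-1.]);M=R.from_matrix(np.c_[np.cross(y,z),y,z])
    M=R.from_rotvec(y*np.radians(tilt))*M
    sh=r.inv().apply(np.array(P)-p)/.025; tu=np.degrees((r.inv()*M).as_rotvec())/8
    print("t",o["clock"],"pos",p.round(4),"q",o["q"].round(3),"w",round(o["gripper_width"],4),"F",o["wrist_force"].round(1))
    print("shift",sh.round(2),"turn",tu.round(2));return o
E
python3 - <<'E'
from h import *
print([onz("top",345+(x+.5)/6-.5,180+(y+.5)/6-.5,.035).round(4) for x,y in ((172,73),(498,205),(405,457),(75,325),(287.5,265))])
plan([.5535,.2075,.175],np.radians(82.1))
E
```

```text
[array([ 0.6166, -0.1939,  0.035 ]), array([ 0.5493, -0.3568,  0.035 ]), array([ 0.4243, -0.3062,  0.035 ]), array([ 0.4908, -0.143 ,  0.035 ]), array([ 0.5199, -0.2499,  0.035 ])]
t 0.1 pos [0.2601 0.5123 0.2059] q [ 1.081  0.32   1.566 -0.     1.257 -0.02 ] w 0.091 F [-0.7 -0.  -0.8]
shift [-15.98  -5.56   1.25] turn [-0.01 -0.   -2.38]
```

>>> {"api": "move_arm", "payload": {
  "motion": [1,-2,-0.7,0,0,0,-0.3,1,-4,-1.4,0,0,0,-0.6,1,-6,-2.1,0,0,0,-0.9,1,-8,-2.8,0,0,0,-1.2,1,-10,-3.5,0,0,0,-1.5,1,-12,-4.2,0,0,0,-1.8,1,-14,-4.9,0,0,0,-2.1,1,-16,-5.56,0,0,0,-2.38,1,-16,-5.56,0,0,0,-2.38,1,-16,-5.56,0,0,0,-2.38]
}}

```text
clock: 1.1
eef_pos: [0.5557, 0.2046, 0.2052]
tool_rot: [0.071, 0.997, -0.001, -0.0]
wrist_force: [0.4, 0.5, 0.8]
gripper_width: 0.0913
```

Run:
```python
from h import *
from station import manip
import cv2
plan([.5535,.2075,.125],np.radians(82.1))
for n in ("side","top"):
    s=manip.snapshot(n);cv2.imwrite(f"pics/{n}1.png",s["frame"][:,:,::-1])
s=cv2.imread("pics/side1.png");cv2.imwrite("pics/sz1.png",cv2.resize(s[180:320,240:400],None,fx=4.5,fy=4.2,interpolation=cv2.INTER_CUBIC))
```

```text
t 1.1 pos [0.5557 0.2046 0.2052] q [ 0.334  0.349  1.525 -0.002  1.27  -1.094] w 0.0913 F [0.4 0.5 0.8]
shift [0.1  0.11 3.21] turn [-0.02 -0.01 -0.03]
```

View pics/sz1.png

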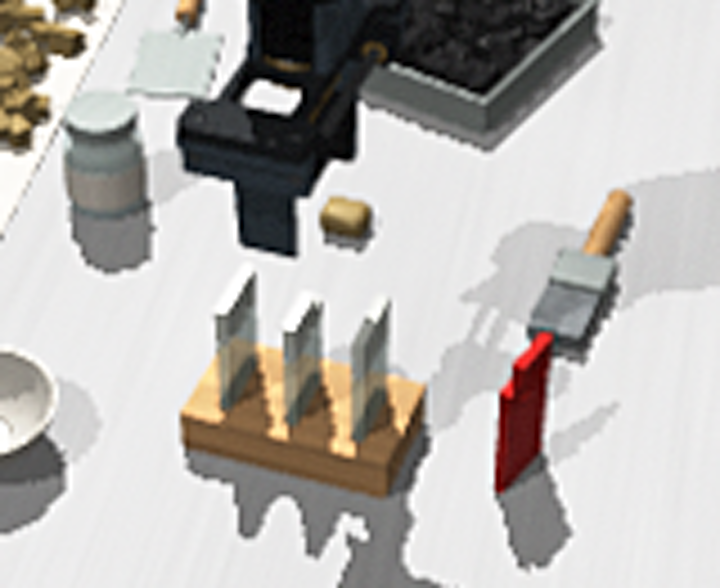

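>>> {"api": "move_arm", "payload": {
  "motion": [1,0.1,0.11,1,0,0,0,1,0.1,0.11,2,0,0,0,1,0.1,0.11,3,0,0,0,1,0.1,0.11,3.2,0,0,0,1,0.1,0.11,3.2,0,0,0]
}}

```text
clock: 1.7
eef_pos: [0.5499, 0.211, 0.1251]
tool_rot: [0.068, 0.998, -0.001, -0.002]
wrist_force: [0.6, 1.0, -0.6]
gripper_width: 0.0912
```

Run:
```python
from h import *
from station import manip
import cv2
plan([.5535,.2075,.078],np.radians(82.1))
for n in ("side","top"):
    s=manip.snapshot(n);cv2.imwrite(f"pics/{n}2.png",s["frame"][:,:,::-1])
s=cv2.imread("pics/side2.png");t=cv2.imread("pics/top2.png")
cv2.imwrite("pics/sz2.png",np.hstack([cv2.resize(s[200:310,260:360],(400,440),interpolation=cv2.INTER_CUBIC),cv2.resize(t[170:270,200:300],(400,440),interpolation=cv2.INTER_CUBIC)]))
```

```text
t 1.7 pos [0.5499 0.211  0.1251] q [ 0.347  0.405  1.65  -0.     1.092 -1.087] w 0.0912 F [ 0.6  1.  -0.6]
shift [-0.17 -0.12  1.88] turn [-0.02 -0.03  0.01]
```

View pics/sz2.png

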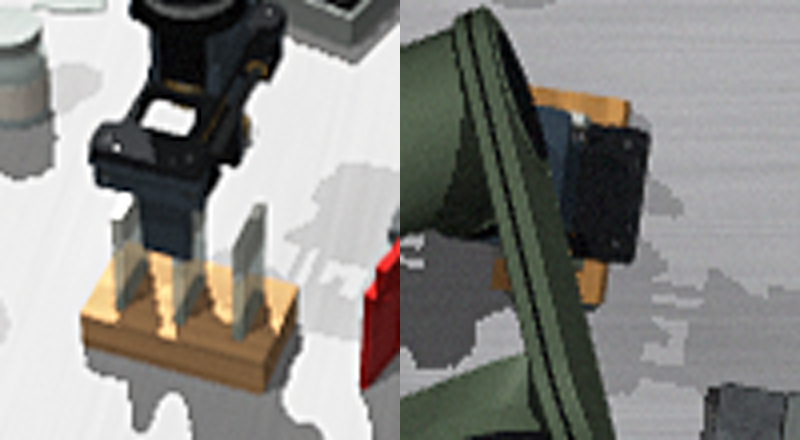

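>>> {"api": "move_arm", "payload": {
  "motion": [1,-0.16,-0.12,0,0,0,0,1,-0.16,-0.12,0.5,0,0,0,1,-0.16,-0.12,0.5,0,0,0,1,-0.16,-0.12,0.5,0,0,0]
}}

```text
clock: 2.2
eef_pos: [0.5547, 0.2073, 0.1139]
tool_rot: [0.069, 0.998, -0.0, -0.001]
wrist_force: [-0.4, 0.1, 0.5]
gripper_width: 0.0911
```

Run:
```python
from h import *
plan([.5535,.2075,.078],np.radians(82.1))
```

```text
t 2.2 pos [0.5547 0.2073 0.1139] q [ 0.338  0.418  1.659 -0.     1.066 -1.094] w 0.0911 F [-0.4  0.1  0.5]
shift [0.05 0.   1.43] turn [-0.01 -0.01 -0.  ]
```

>>> {"api": "move_arm", "payload": {
  "motion": [1,0.04,0,0.7,0,0,0,1,0.04,0,1.4,0,0,0,1,0.04,0,1.4,0,0,0,1,0.04,0,1.4,0,0,0]
}}

```text
clock: 2.6
eef_pos: [0.5538, 0.2074, 0.079]
tool_rot: [0.069, 0.998, -0.0, -0.001]
wrist_force: [0.5, -0.7, -0.3]
gripper_width: 0.0912
```

Run:
```python
from h import *
from station import manip
import cv2
plan([.5535,.2075,.078],np.radians(82.1))
s=manip.snapshot("side")["frame"][:,:,::-1]
cv2.imwrite("pics/sz3.png",cv2.resize(s[210:310,260:360],(600,600),interpolation=cv2.INTER_CUBIC))
```

```text
t 2.6 pos [0.5538 0.2074 0.079 ] q [ 0.339  0.451  1.704 -0.     0.989 -1.094] w 0.0912 F [ 0.5 -0.7 -0.3]
shift [0.01 0.   0.04] turn [-0.01 -0.01 -0.  ]
```

View pics/sz3.png

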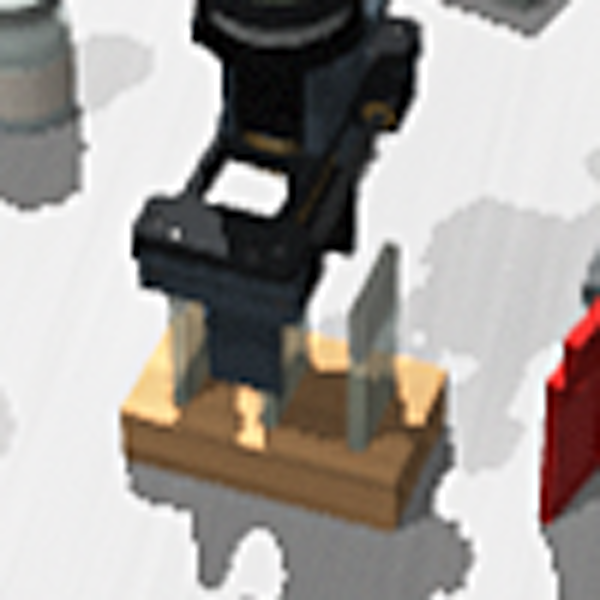

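The fingers straddle the middle plate (its foot is at about 272,410 in the crop). The neighbouring plates are clear, so I'm closing now.

>>> {"api": "move_arm", "payload": {
  "motion": [0.4,0,0,0,0,0,0,0,0,0,0,0,0,0,-0.3,0,0,0,0,0,0,-0.6,0,0,0,0,0,0,-1,0,0,0,0,0,0,-1,0,0,0,0,0,0,-1,0,0,0,0,0,0],
  "squeeze": 25
}}

```text
clock: 3.35
eef_pos: [0.5543, 0.2076, 0.0797]
tool_rot: [0.069, 0.998, -0.0, -0.0]
wrist_force: [-0.3, -0.1, 0.7]
gripper_width: 0.0496
```

Run:
```python
from h import *
plan([.5535,.2075,.20],np.radians(82.1))
```

```text
t 3.35 pos [0.5543 0.2076 0.0797] q [ 0.339  0.45   1.703 -0.     0.989 -1.094] w 0.0496 F [-0.3 -0.1  0.7]
shift [ 0.03 -0.01 -4.81] turn [-0. -0. -0.]
```

Gripped at 49.6 mm, against the plate's 50 mm width. Lifting slowly.

>>> {"api": "move_arm", "payload": {
  "motion": [-1,0,0,-0.2,0,0,0,-1,0,0,-0.5,0,0,0,-1,0,0,-0.9,0,0,0,-1,0,0,-1.4,0,0,0,-1,0,0,-2,0,0,0,-1,0,0,-3,0,0,0,-1,0,0,-4,0,0,0,-1,0,0,-5,0,0,0,-1,0,0,-6,0,0,0,-1,0,0,-6,0,0,0]
}}

```text
clock: 4.35
eef_pos: [0.5564, 0.2084, 0.2347]
tool_rot: [0.069, 0.998, 0.002, 0.004]
wrist_force: [-0.2, 0.6, -1.2]
gripper_width: 0.0496
```

Run:
```python
from h import *
from station import manip
import cv2
plan([.52,-.25,.24],np.radians(64.4))
s=manip.snapshot("side")["frame"][:,:,::-1]
cv2.imwrite("pics/sz4.png",cv2.resize(s[170:310,230:370],(600,600),interpolation=cv2.INTER_CUBIC))
```

```text
t 4.35 pos [0.5564 0.2084 0.2347] q [ 0.339  0.33   1.479 -0.     1.325 -1.094] w 0.0496 F [-0.2  0.6 -1.2]
shift [ -1.08 -18.36  -0.28] turn [0.04 0.05 2.21]
```

View pics/sz4.png

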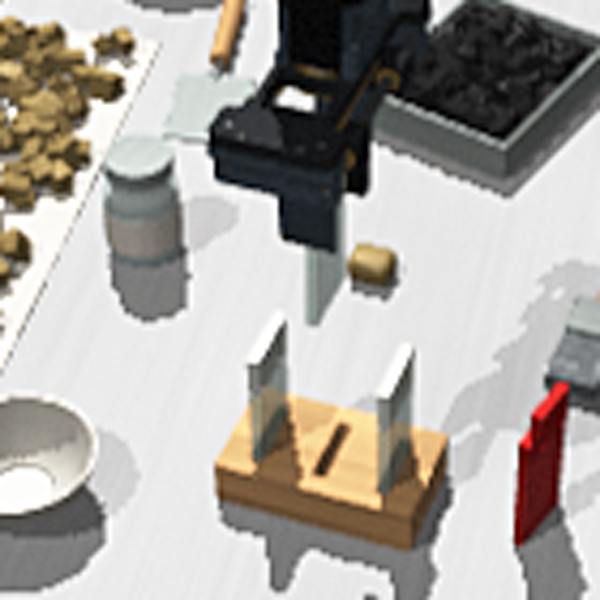

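The plate is out (foot at about 318,322 in the crop) and the other two still stand. Carrying it to the tray.

>>> {"api": "move_arm", "payload": {
  "motion": [-1,0,-1,-0.2,0,0,0.1,-1,-0.1,-2.7,-0.4,0,0,0.3,-1,-0.3,-4.5,-0.4,0,0,0.5,-1,-0.4,-6.3,-0.4,0,0,0.7,-1,-0.5,-8.1,-0.4,0,0,0.9,-1,-0.6,-9.9,-0.4,0,0,1.2,-1,-0.7,-11.7,-0.4,0,0,1.4,-1,-0.8,-13.5,-0.4,0,0,1.6,-1,-0.9,-15.2,-0.4,0,0,1.8,-1,-1,-16.5,-0.4,0,0,2]
}}

```text
clock: 5.4
eef_pos: [0.5219, -0.2062, 0.2402]
tool_rot: [0.208, 0.978, 0.001, 0.001]
wrist_force: [2.2, 1.0, -1.0]
gripper_width: 0.0494
```

Run:
```python
from h import *
plan([.52,-.25,.24],np.radians(64.4),0)
print("45:");plan([.52,-.25,.22],np.radians(64.4),45)
```

```text
t 5.4 pos [ 0.5219 -0.2062  0.2402] q [-0.398  0.278  1.539  0.003  1.323 -1.55 ] w 0.0494 F [ 2.2  1.  -1. ]
shift [-0.65 -1.63  0.  ] turn [0.02 0.01 0.19]
45:
t 5.4 pos [ 0.5219 -0.2062  0.2402] q [-0.398  0.278  1.539  0.003  1.323 -1.55 ] w 0.0494 F [ 2.2  1.  -1. ]
shift [-0.64 -1.63  0.8 ] turn [-0.06  5.63  0.19]
```

>>> {"api": "move_arm", "payload": {
  "motion": [-1,-0.3,-1,0,0,0.4,0.1,-1,-0.6,-1.6,0,0,1,0.19,-1,-0.64,-1.63,0,0,1.6,0.19,-1,-0.64,-1.63,0,-0.03,2.2,0.19,-1,-0.64,-1.63,0,-0.03,2.8,0.19,-1,-0.64,-1.63,0,-0.04,3.4,0.19,-1,-0.64,-1.63,0,-0.05,4,0.19,-1,-0.64,-1.63,0,-0.06,4.5,0.19,-1,-0.64,-1.63,0,-0.06,4.5,0.19,-1,-0.64,-1.63,0,-0.06,4.5,0.19]
}}

```text
clock: 6.4
eef_pos: [0.5197, -0.2499, 0.2388]
tool_rot: [0.211, 0.927, 0.07, -0.301]
wrist_force: [-1.3, 0.2, -1.0]
gripper_width: 0.05
```

Run:
```python
from h import *
plan([.525,-.252,.2],np.radians(64.4),45)
```

```text
t 6.4 pos [ 0.5197 -0.2499  0.2388] q [-0.464  0.674  1.044 -0.009  2.052 -1.589] w 0.05 F [-1.3  0.2 -1. ]
shift [-1.1   0.01  1.12] turn [0.02 1.12 0.01]
```

>>> {"api": "move_arm", "payload": {
  "motion": [-1,-0.3,0,0.3,0,0.4,0,-1,-0.7,0,0.7,0,0.8,0,-1,-1.1,0,1.1,0,1.1,0,-1,-1.1,0,1.1,0,1.1,0,-1,-1.1,0,1.1,0,1.1,0,-1,-1.1,0,1.1,0,1.1,0,-1,-1.1,0,1.1,0,1.1,0]
}}

```text
clock: 7.1
eef_pos: [0.5252, -0.2525, 0.2022]
tool_rot: [0.205, 0.902, 0.085, -0.37]
wrist_force: [0.3, 0.1, -0.5]
gripper_width: 0.0497
```

Run:
```python
from h import *
from station import manip
import cv2
o=plan([.525,-.252,.2],np.radians(64.4),45)
r=R.from_quat(o["tool_rot"]).as_matrix();print("label n",(-r[:,0]).round(3),(r[:,0]).round(3),"mid",o["eef_pos"]+.0085*r[:,2])
print(np.abs(o["qvel"]).max())
S=manip.snapshot("side")["frame"][:,:,::-1];T=manip.snapshot("top")["frame"][:,:,::-1]
cv2.imwrite("pics/f.png",np.hstack([cv2.resize(S[130:310,260:400],(400,514),interpolation=cv2.INTER_CUBIC),cv2.resize(T[140:270,340:441],(400,514),interpolation=cv2.INTER_CUBIC)]))
cv2.imwrite("pics/fT.png",T)
cv2.imwrite("pics/fS.png",S)
```

```text
t 7.1 pos [ 0.5252 -0.2525  0.2022] q [-0.462  0.791  0.987 -0.011  2.143 -1.589] w 0.0497 F [ 0.3  0.1 -0.5]
shift [-0.05  0.01  0.07] turn [0.01 0.05 0.01]
label n [ 0.643 -0.306 -0.702] [-0.643  0.306  0.702] mid [ 0.5198625  -0.2498664   0.19615936]
0.007268944614896028
```

View pics/f.png

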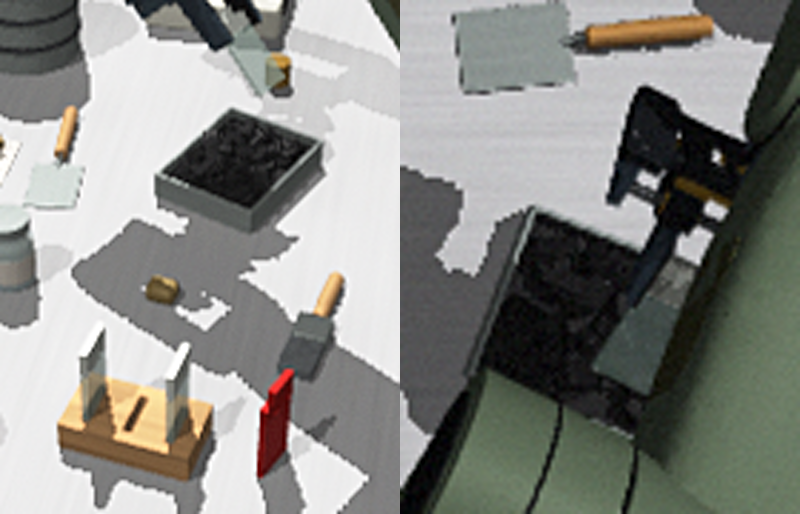

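View pics/fS.png

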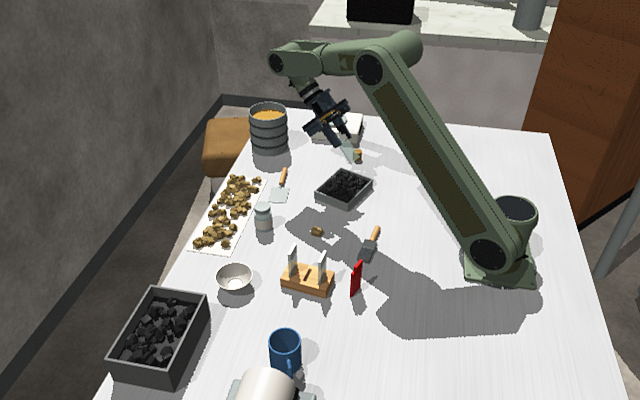

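View pics/fT.png

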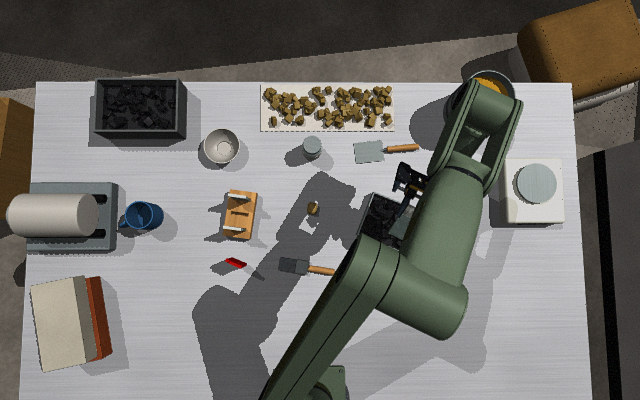

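Run:
```python
from h import *
from station import manip
o=manip.observe();r=R.from_quat(o["tool_rot"]).as_matrix();b=o["eef_pos"]+r@np.array([0,0,.0635])
for k in (-1,1): print(proj("top",b+r[:,1]*.025*k),proj("side",b+r[:,1]*.025*k))
print("seen top",340+192/3.96,140+370/3.954,"and",340+250/3.96,140+393/3.954)
print(o["clock"],o["eef_pos"],o["gripper_width"],o["wrist_force"],np.abs(o["qvel"]).max())
manip.job_done()
```

```text
[404.77731383 239.19315759] [358.79071064 156.36314877]
[387.92445    231.24540271] [350.587105   162.78988889]
seen top 388.4848484848485 233.57612544258978 and 403.13131313131316 239.39301972685888
7.2 [ 0.52523382 -0.25245557  0.20169734] 0.049563611621969504 [-0.03627811 -0.47813956 -1.30204304] 0.0073825484152735266
the job is handed in; nothing more can be done
```

The notched plate was the middle one. I lifted it out of the rack and handed the job in at 7.2 s with the arm holding it still over the middle of the tray.

**How I picked it:** its top edge measured about 36 mm in both camera views, against about 50 mm for the other two. The notch was at the right-hand (-y) end, so the label side faced the robot. I worked that out from the axes given and did not see the label itself.

**Last checks:**
- **Position:** from the arm's pose, the plate's middle is at about (0.520, -0.250, 0.196) m. That is about on the tray centre I measured, (0.520, -0.250).
- **Height:** the plate's lowest edge is about 11 cm above the chips.
- **Tilt:** the label normal is about 45° from vertical and faces up, with the frosted end higher.
- **Grip:** the opening is 49.6 mm at a 25 N squeeze, and joint speeds are below 0.01 rad/s.
- **Slip:** the plate's lower corners in the top view matched their predicted positions to about 2 pixels, roughly 5 mm, so there was no visible slip.
- **Everything else:** the last pictures show the other two plates upright in the rack and the bystanders in place. In the top view the arm hides the brass weight; the side view shows it in place.

No check failed or disagreed beyond those few millimetres of measurement error.

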